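# Post the takings packet into the drop box

## Robot

A 6-joint arm with a two-finger parallel gripper is mounted at the origin on a cart in front of the work surface, level with it; the furniture and walls round the work are solid. World frame = base frame: x ahead of the robot, y to its left, z up, the work surface at z = 0. Lengths are in mm, angles in rad, forces in N, time in s.
With the tool pointing down it reaches from about 275 to 1000 mm from the base axis. Payload 8.4 kg.
Tool frame: the origin (TCP) lies at the very end of the fingers, on their centre line; the grasp point (between the pads) lies 19 mm behind it (r.pinch_z is the distance from the TCP to the grasp point, in mm); z points along the fingers, y is the line along which they close (so a half turn about z gives the same grasp; the last joint's range is limited). The gripper opens to 85 mm and grips with 20 to 120 N. Pads are 22 mm wide; open, the fingers measure 114 mm over their backs; the gripper's body (76 mm by 85 mm) begins 54 mm behind the grasp point. The pads swing forward as they close: fully open they stand 13 mm farther back than shut.
Start: joints at [1.251, 0.353, 1.633, -0, 1.155, -0.002], TCP at [195.297, 593.706, 231.281] pointing down, gripper open.
Joint ranges: [-2.63, 2.63], [-0.92, 2.1], [0.06, 2.66], [-1.3, 4.44], [0, 2.69], [-3.02, 3.02]. Speed limits (rad/s): [2.22, 2.22, 2.79, 3.14, 3.14, 3.14].

## Interface

Orientations are given as [roll, pitch, yaw] about the fixed x, y, z axes, in that order (R = Rz(yaw) Ry(pitch) Rx(roll)).
In Python, from rig import r gives the robot as it stands.
- The arm moves only by the tool carry_out, never from a script. Its argument "series" is a list of rows, each a list of 7 numbers: the turn, a rotation vector about the tool's x, y, z as a fraction of full scale, then the shift along the tool's x, y, z as a fraction of full scale, then the gripper command: -1 is fully open, 1 is shut, values between are in proportion. A call has 1 to 8 rows; each row is the pose to reach, as a shift and turn from the pose commanded when the call began, along the tool's axes at that moment, turning the shorter way round; what a row does not reach only later rows make up. Full scale, the value 1, is 0.25 m for a shift and pi rad for a turn. A row lasts 1/8 s, in which the tool goes at most 62.5 mm and 10.7 degrees, less where a joint would pass 70% of its speed; a pose out of reach is approached as far as the arm can. A call with a number of a shift or a turn outside -1 to 1 is refused whole. A call with a gripper value outside its range is refused whole. The fingers move at their own pace and stop on an object; "force" is the grip in N (left out, the last holds). Time passes only in rows, so rows that repeat a pose let the fingers close. It gives the time, the measured TCP pose, the force, the opening and the grip force at its end, in the units of the state.
- r.sense(): the state, without advancing time (a new reading comes with each control period).
- r.grab_frame(name): name is "scene" or "top"; returns the picture (384x512x3 uint8, red, green, blue); there is no depth.
- r.get_calibration(name): a dict with "K" (3x3 intrinsics, pixels), "distortion" ([k1, k2, p1, p2, k3] as OpenCV has them; the pictures are not rectified), "pose" (4x4, takes a point from camera to world coordinates). Camera axes: x right, y up, looking along -z (the intrinsics and any distortion apply to the point x, -y, -z); pixel columns grow to the right and rows downward; lengths in mm; the calibration is good to about 2 mm. A picture is of the moment at which its call begins. get_calibration takes no time and is no camera call.
- r.sign_off(): hands the job in; it is judged then, once.
Trained networks look in the newest picture that a camera, given by its name, has taken for a name from the list of things; names that differ only in an ending like _2 or _b are one class to them, and where a whole thing is asked for, a point or a joint stands for the part that bears it (a point fixed in the world has none). Each returns a list of dicts, best first, with "score" (0 to 1); they miss things now and then, are a little off and sometimes report something else, mostly with a low value. They report only what shows in the picture. A call takes as long as a camera call.
- r.silhouettes(camera, label): "region" (384x512 bool, what is visible of it) and "position" ([row, column] in pixels, amid what is visible of it).
The state is a dict: "clock": time; "qpos": joint angles; "qvel": joint speeds; "joint_efforts": joint torques, N m; "eef_pos": TCP position; "tcp_rot": TCP orientation; "contact_force": force on the tool from outside, world axes, zero at the start; "wrist_torque": the same for the moment, N m; "opening": opening from 0.0 (shut) to 1.0 (fully open); "grasp_force": force on a finger pad.
Only numpy, scipy, OpenCV 4.12 (cv2) and the standard library are available. Lean on these libraries where they do the work, as an engineer would, in place of code of your own. Each camera call takes 0.05 s, during which the arm holds its last target. There are 200 camera calls.

## Task

Take the kraft packet of takings that stands in the wooden letter rack and post it upright, end first, through the narrow slot in the steel plate on top of the cash drop box. Press it down past the brake until its top end is flush with the plate, then let go and leave it there. Find the slot gently, by feel: do not force the packet or the fingers hard against the box (never over 40 N), and do not push the other things on the table about.

Things in the scene. Friction and masses are not known exactly. Their poses are not given: they have to be found in the camera images.
- packet_mid (a point): Centre of the kraft packet to post: flat, rigid, 62 mm wide, 14 mm thick, 100 mm long, about 60 g. It stands on end in the letter rack, its top 50 mm above this point and its bottom 50 mm below. Axes: x along the width, y along the length (vertical), z through the thickness. Grip it across the thickness near its top end, from above.
- rack: Small open letter rack of light wood, fixed to the table; origin at the middle of its underside. The packet stands loosely in its bay on a floor 8 mm high; the bay is 20 mm along the rack's x and 76 mm along its y, with cheeks (each 8 mm thick) up to 45 mm high, so the top 63 mm of the packet is free.
- drop_box: Cash drop box of dark wood, fixed, hollow: 120 mm (x) by 130 mm (y) by 118 mm high, topped by a steel plate 92 x 118 x 4 mm with one slot. Origin at the middle of its underside, z up; the plate's upper face is 122 mm above it. Fingers round the packet do not fit the slot: press the last part down from above with shut fingers on the packet's top end, to plate level.
- box_top (a point): Middle of the box top, level with the plate's upper face; axes as the box. The slot is 16.5 mm along x, 70 mm along y, square-edged, centred in y; but the plate, and with it the slot's middle, sits anywhere from 12 mm to the front (-x) to 12 mm to the rear (+x) of this point and is not measured: find the slot by feel or sight. The plate does not give.
- box_brake (a point): Point 28 mm below the middle of the box top, at the height of the brake: a sprung rubber bar under the slot (moves with the plate) that presses the packet from the box's +x side against the slot's other wall with about 4 N. The packet needs about 3 to 8 N of push to slide and stays where it is left. Below is room for all of it.
- flat_packet: Another kraft packet, 62 x 100 x 14 mm, lying flat on the table: leave it. Origin at the middle of its underside.
- bell: Counter bell, 74 mm across, 57 mm high: leave it. Origin at the middle of its underside.
- tape_roll: Roll of label tape lying flat, 98 mm across, 25 mm high: leave it. Origin at the middle of its underside.
- cookies: Pack of cookies, 63 x 100 x 87 mm: leave it. Origin at the middle of its underside.

How it is judged (in metres and radians):
On the way:
1. the packet's lower end is in the slot, at least 15 mm below the plate (x of packet_mid in the frame of drop_box between -0.02 and 0.02 m and y of packet_mid in the frame of drop_box between -0.012 and 0.012 m and z of packet_mid in the frame of drop_box below 0.157 m), for 0.1 s.
At the end, for the whole second after the job is handed in: the packet is inside the drop box, posted through the slot with its top end flush with the steel plate (at most 3 mm proud) or below it, at rest and released (x of packet_mid in the frame of drop_box between -0.02 and 0.02 m and y of packet_mid in the frame of drop_box between -0.012 and 0.012 m and z of packet_mid in the frame of drop_box between 0 and 0.075 m and linear speed of packet below 0.01 m/s); the robot touches nothing.
It fails at once if the packet is forced against the box with more than 40 N (contact force between packet and drop_box above 40 N).
It fails at once if the robot presses on the box with more than 40 N (contact force between the arm and drop_box above 40 N).
It fails at once if the fingers press on the box with more than 40 N (contact force between the fingers and drop_box above 40 N).
It fails at once if another thing on the table is pushed more than 20 mm (distance of any of flat_packet, bell, tape_roll, cookies from where it was at the start of the episode above 0.02 m).
It also fails if it takes over 64 s, if anything falls off the work surface, if the arm or the gripper's body presses on something with over 40 N, if the wrist force passes 120 N, or if a joint passes its speed limit or range.

## Working session

There is one attempt and no reset: what is moved stays moved. The work goes in short steps, Python scripts to look and compute and a tool call to move; the robot and the scene stay as the last step left them, time stands still between calls to the robot, and variables do not carry over. Pictures are saved under pics/ and viewed, at most 10 in all, crops included, and the job is handed in when it is done.

Besides the shell and the picture viewer there is one more tool, called after ">>>" by a JSON object that holds its "name" and its "arguments". carry_out: Moves the arm, as the interface text tells. Its arguments: {"type":"object","properties":{"series":{"type":"array"},"force":{"type":"number"}},"required":["series"]}

```bash
mkdir -p pics; cat > h.py <<'E'
from rig import r
import numpy as np, cv2
def ray(cam,row,col):
    c=r.get_calibration(cam);K=np.array(c["K"],float);d=np.array(c["distortion"],float);P=np.array(c["pose"],float)
    u=cv2.undistortPoints(np.array([[[col,row]]],float),K,d)[0,0]
    return P[:3,3],P[:3,:3]@np.array([u[0],-u[1],-1.])
def at(cam,row,col,z):
    o,v=ray(cam,row,col);return o+v*(z-o[2])/v[2]
def proj(cam,p):
    c=r.get_calibration(cam);K=np.array(c["K"],float);d=np.array(c["distortion"],float);P=np.array(c["pose"],float)
    q=(np.array(p,float).reshape(-1,3)-P[:3,3])@P[:3,:3]
    return cv2.projectPoints(q*[1,-1,-1],np.zeros(3),np.zeros(3),K,d)[0][:,0]
def tri(a,b):
    (o,v),(p,w)=ray(*a),ray(*b)
    s=np.linalg.lstsq(np.c_[v,-w],p-o,rcond=None)[0]
    return (o+v*s[0]+p+w*s[1])/2
E
python3 - <<'E'
from h import *
np.set_printoptions(precision=1,suppress=True)
for c in("scene","top"):
    im=r.grab_frame(c);cv2.imwrite(f"pics/{c}0.png",im[...,::-1])
    print(c,r.get_calibration(c)["pose"])
    for n in("packet_mid","rack","drop_box","flat_packet","bell","tape_roll","cookies"):
        for d in r.silhouettes(c,n)[:2]:
            m=d["region"].astype(np.uint8);print(n,round(d["score"],2),np.array(d["position"]),m.sum(),[np.round(x,1) for x in cv2.minAreaRect(cv2.findNonZero(m))])
print(r.sense())
E
```

```text
scene [[   0.7    0.5   -0.6   20. ]
 [  -0.7    0.5   -0.5 -563. ]
 [   0.     0.8    0.6  775.4]
 [   0.     0.     0.     1. ]]
packet_mid 0.68 [271.  303.6] 761 [array([303.5, 271. ]), array([36.7, 25.5]), np.float64(26.6)]
rack 0.8 [295.8 301.9] 1087 [array([301.1, 290.3]), array([48.7, 31.8]), np.float64(26.6)]
drop_box 0.77 [201.1 195.3] 4035 [array([194.5, 202.9]), array([70. , 72.2]), np.float64(59.0)]
drop_box 0.19 [279.8 177.3] 1010 [array([174.9, 280.5]), array([44.2, 26.5]), np.float64(36.4)]
flat_packet 0.61 [281. 178.] 1023 [array([174.9, 280.5]), array([45. , 26.5]), np.float64(36.4)]
bell 0.61 [252.3 343.6] 717 [array([342.5, 254. ]), array([30., 29.]), np.float64(90.0)]
tape_roll 0.83 [213.7 288.8] 750 [array([287. , 219.5]), array([31., 36.]), np.float64(90.0)]
top [[   0.     1.    -0.1  466.6]
 [  -1.     0.     0.   -21. ]
 [   0.     0.1    1.  1085.5]
 [   0.     0.     0.     1. ]]
packet_mid 0.83 [204.  333.9] 243 [array([335.9, 206.1]), array([ 7.9, 34.9]), np.float64(81.9)]
rack 0.97 [208.7 337.7] 1064 [array([333.8, 207. ]), array([31.9, 45. ]), np.float6
[... 360 characters left out ...]
.]), np.float64(90.0)]
tape_roll 0.87 [123.  258.6] 763 [array([255.2, 137.3]), array([43.1, 43.8]), np.float64(45.0)]
tape_roll 0.21 [209.5 176.1] 4292 [array([172.7, 209. ]), array([72. , 63.4]), np.float64(1.5)]
cookies 0.86 [110.1 172.1] 886 [array([173.1, 111.8]), array([28.6, 40.7]), np.float64(26.6)]
{'clock': 0.8, 'qpos': array([ 1.3,  0.4,  1.6,  0. ,  1.2, -0. ]), 'qvel': array([ 0.,  0.,  0.,  0., -0.,  0.]), 'joint_efforts': array([  0. , -60.5, -34.2,   0. ,   0. ,  -0. ]), 'eef_pos': array([195.3, 593.7, 231.3]), 'tcp_rot': array([ 3.1, -0. ,  2.8]), 'contact_force': array([0.6, 0.1, 0.1]), 'wrist_torque': array([-0., -0., -0.]), 'grasp_force': 0.0, 'opening': 1.00182934868263}
```

View pics/scene0.png

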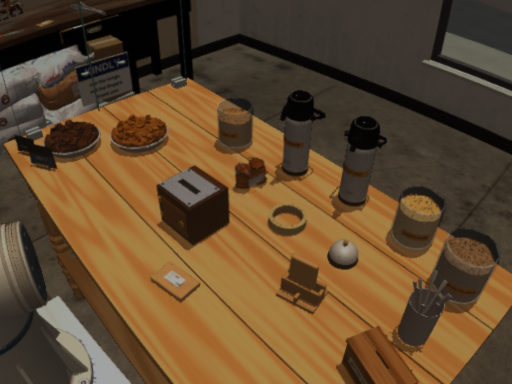

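View pics/top0.png

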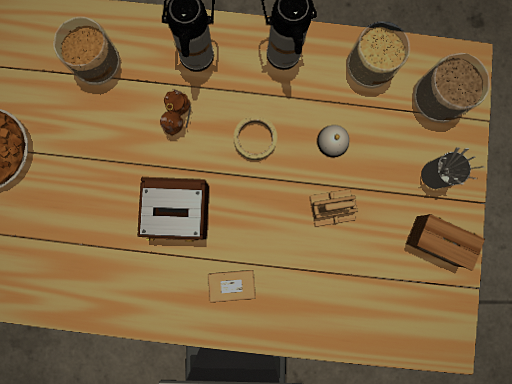

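The scene view shows the drop box at about (195,203) and the packet in its rack at (303,275). The top view shows the plate at (172,210) with the dark slot at (171,212), and the packet top at (336,207). Next I'll measure these on an enlarged crop.

```bash
python3 - <<'E'
from h import *
np.set_printoptions(precision=1,suppress=True)
im=np.mean([r.grab_frame("top").astype(float) for _ in range(4)],0).astype(np.uint8)
a=cv2.resize(im[170:250,130:215],None,fx=7,fy=7,interpolation=cv2.INTER_CUBIC)[:,:400+200]
b=cv2.resize(im[180:235,300:370],None,fx=7,fy=7,interpolation=cv2.INTER_CUBIC)
cv2.imwrite("pics/rack1.png",b[...,::-1])
g=im.min(2)
# slot: intensity-weighted dark blob in plate
sub=g[203:222,148:196].astype(float); m=(sub<110).astype(np.uint8)
n,l,s,c=cv2.connectedComponentsWithStats(m)
k=1+np.argmax(s[1:,4]);print("slot",s[k],c[k]+[148,203],cv2.minAreaRect(cv2.findNonZero((l==k).astype(np.uint8))))
col,row=c[k]+[148,203];print("slot world",at("top",row,col,122))
pm=(g[170:250,130:215]>110).astype(np.uint8)
R=cv2.minAreaRect(cv2.findNonZero(pm));print("plate",R, at("top",R[0][1]+170,R[0][0]+130,122))
pts=[at("top",y+170,x+130,122)[:2] for x,y in cv2.boxPoints(R)];print(np.array(pts))
print(g[200:222,171])
m=r.silhouettes("top","packet_mid")[0]
reg=m["region"].astype(np.uint8);R=cv2.minAreaRect(cv2.findNonZero(reg))
print("packet",at("top",R[0][1],R[0][0],108),np.array([at("top",y,x,108)[:2] for x,y in cv2.boxPoints(R)]))
mt=r.silhouettes("top","packet_mid");ms=r.silhouettes("scene","packet_mid")
print("tri",)
for n,z in(("cookies",87),("tape_roll",25),("bell",57),("flat_packet",14)):
  p=r.silhouettes("top",n)[0]["position"];print(n,at("top",*p,z))
E
```

```text
slot [  5   4  36  10 323] [170.5 211.5] ((22.496261596679688, 8.574813842773438), (35.4057731628418, 8.888895988464355), 2.862405300140381)
slot world [514.1 124.7 122. ]
plate ((40.5935173034668, 41.629676818847656), (59.37582778930664, 46.24223327636719), 2.862405300140381) [513.9 124.6 122. ]
[[469.8 183.5]
 [561.1 183.2]
 [558.3  65.3]
 [467.2  66.7]]
[148 144 148 148 147 145 148 119  50   9  20  22  14  10   8   0  92 147
 150 145 147 145]
packet [ 535.5 -203.4  108. ] [[ 534.6 -166.4]
 [ 550.6 -237.6]
 [ 536.3 -240.5]
 [ 520.4 -169.4]]
tri
cookies [724.9 131.3  87. ]
tape_roll [720.  -46.5  25. ]
bell [ 681.9 -204.4   57. ]
flat_packet [361.7  -1.9  14. ]
```

View pics/rack1.png

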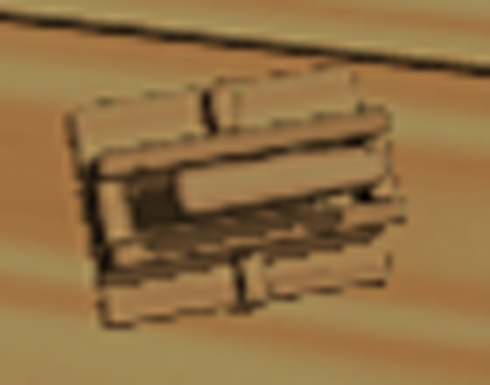

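The crop shows the packet's top face from about (180,165)–(385,140) to (190,212)–(387,182). In the full picture its centre is near column 341, row 205, tilted about 7°.

```bash
cat >> h.py <<'E'
from scipy.spatial.transform import Rotation as Ro
def rel(p,yaw):
    s=r.sense();A=Ro.from_euler("xyz",s["tcp_rot"]);B=Ro.from_euler("xyz",[np.pi,0,yaw])
    t=(A.inv()*B).as_rotvec()/np.pi;d=A.inv().apply(np.array(p)-s["eef_pos"])/250
    print("turn",np.round(t,4),"shift",np.round(d,4),"rot",np.round(s["tcp_rot"],4),"pos",s["eef_pos"].round(1))
E
python3 - <<'E'
from h import *
np.set_printoptions(precision=2,suppress=True)
c=np.array([[180,165],[385,140],[387,182],[190,212]])/7+[300,180]-0.43
P=np.array([at("top",y,x,108)[:2] for x,y in c]);print(P,P.mean(0))
w=(P[0]-P[1]+P[3]-P[2]);yaw=np.arctan2(w[1],w[0]);print("packet width dir yaw",yaw)
# rack outline feet at z~0: crop corners
c=np.array([[72,108],[350,70],[390,280],[105,325]])/7+[300,180]-.43
Q=np.array([at("top",y,x,4)[:2] for x,y in c]);print("rack",Q,Q.mean(0)); w2=Q[0]-Q[1]+Q[3]-Q[2];print(np.arctan2(w2[1],w2[0]))
# box yaw from line fits on plate edge
print("scene check", proj("scene",[*P.mean(0),108]),proj("scene",[514,124.7,122]))
im=r.grab_frame("top").min(2).astype(float)
# subpixel slot edges per column
up=[];lo=[];B=cv2.blur(im,(1,1))
for x in range(158,184):
    v=im[200:222,x];hi,l=147,15;t=80
    i=np.where(v<t)[0];a,b=i[0],i[-1]
    up.append((x,200+a-1+(v[a-1]-t)/(v[a-1]-v[a])));lo.append((x,200+b+(t-v[b])/(v[b+1]-v[b])))
for e in(up,lo):
    f=np.polyfit(*np.array(e).T,1);A,Bq=[at("top",np.polyval(f,x),x,122) for x in(156,186)]
    d=A-Bq;print("slot edge",A,Bq,"yaw",np.arctan2(-d[0],d[1]))
rel([400,350,231],1.7)
E
```

```text
[[ 539.55 -182.94]
 [ 548.23 -242.24]
 [ 536.13 -242.86]
 [ 526.11 -185.94]] [ 537.51 -213.5 ]
packet width dir yaw 1.7302774588388448
rack [[ 564.61 -165.51]
 [ 579.04 -254.45]
 [ 512.39 -267.54]
 [ 496.04 -176.84]] [ 538.02 -216.09]
1.7404876205123314
scene check [[305.5  260.45]] [[189.14 186.5 ]]
slot edge [522.8  153.83 122.  ] [521.   94.4 122. ] yaw -0.03029997421004333
slot edge [506.15 153.1  122.  ] [504.8  93.8 122. ] yaw -0.022772564801505933
turn [ 0.   -0.    0.36] shift [-1.08 -0.67  0.  ] rot [3.14 0.   2.82] pos [195.3 593.7 231.3]
```

>>> {"name": "carry_out", "arguments": {"series": [[0,0,0,-0.88,-1,0,-1],[0,0,0,-0.88,-1,0,-1],[0,0,0,-0.88,-1,0,-1],[0,0,0,-0.88,-1,0,-1],[0,0,0,-0.88,-1,0,-1],[0,0,0,-0.88,-1,0,-1]]}}

```text
clock: 2.15
eef_pos: [326.7, 284.7, 231.5]
tcp_rot: [-3.141, 0.0, 2.821]
contact_force: [0.4, 0.7, 0.1]
opening: 0.998
grasp_force: 0.0
```

```bash
python3 -c "
from h import *
rel([480,0,231],1.735);rel([537.5,-213.5,231],1.735)"
```

```text
turn [0.000e+00 2.000e-04 3.458e-01] shift [-0.9403 -0.888   0.0025] rot [-3.1413e+00  5.0000e-04  2.8214e+00] pos [326.7 284.7 231.5]
turn [0.000e+00 2.000e-04 3.458e-01] shift [-1.4274 -1.6262  0.0029] rot [-3.1413e+00  5.0000e-04  2.8214e+00] pos [326.7 284.7 231.5]
```

>>> {"name": "carry_out", "arguments": {"series": [[0,0,0.3457,-0.94,-0.89,0,-1],[0,0,0.3457,-0.94,-0.89,0,-1],[0,0,0.3457,-0.94,-0.89,0,-1],[0,0,0.3457,-0.94,-0.89,0,-1],[0,0,0.3457,-0.94,-0.89,0,-1],[0,0,0.3457,-0.94,-0.89,0,-1],[0,0,0.3457,-0.94,-0.89,0,-1],[0,0,0.3457,-0.94,-0.89,0,-1]]}}

```text
clock: 3.15
eef_pos: [479.4, 3.3, 231.2]
tcp_rot: [-3.141, -0.0, 1.741]
contact_force: [0.4, 0.4, -0.5]
opening: 1.0
grasp_force: 0.0
```

```bash
python3 -c "
from h import *
rel([537.5,-213.5,200],1.735)"
```

```text
turn [-0.0001 -0.0001  0.002 ] shift [-0.8941  0.0818  0.1247] rot [-3.1413e+00 -3.0000e-04  1.7414e+00] pos [479.4   3.3 231.2]
```

>>> {"name": "carry_out", "arguments": {"series": [[0,0,0,-0.88,0.087,0.12,-1],[0,0,0,-0.88,0.087,0.12,-1],[0,0,0,-0.88,0.087,0.12,-1],[0,0,0,-0.88,0.087,0.12,-1],[0,0,0,-0.88,0.087,0.12,-1],[0,0,0,-0.88,0.087,0.12,-1],[0,0,0,-0.88,0.087,0.12,-1]]}}

```text
clock: 4.03
eef_pos: [537.8, -209.1, 201.6]
tcp_rot: [3.141, -0.0, 1.74]
contact_force: [-0.0, -0.5, -1.1]
opening: 1.0
grasp_force: 0.0
```

```bash
python3 - <<'E'
from h import *
rel([537.5,-213.5,79],1.735)
im=r.grab_frame("scene")
cv2.imwrite("pics/s2.png",cv2.resize(im[170:330,220:400],None,fx=4,fy=3.75,interpolation=cv2.INTER_CUBIC)[...,::-1])
E
```

```text
turn [ 0.0001 -0.      0.0016] shift [-0.0173 -0.0043  0.4904] rot [ 3.1414e+00 -1.0000e-04  1.7402e+00] pos [ 537.8 -209.1  201.6]
```

View pics/s2.png

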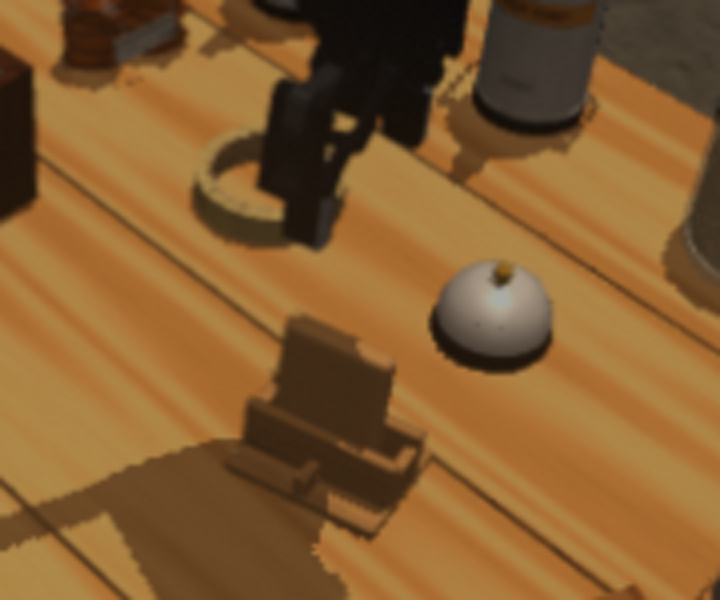

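The packet stands upright in the rack at about (335,385) in the crop. The open fingers are above it and clear of the bell.

>>> {"name": "carry_out", "arguments": {"series": [[0,0,0.001,-0.015,-0.004,0.2,-1],[0,0,0.001,-0.015,-0.004,0.35,-1],[0,0,0.001,-0.015,-0.004,0.48,-1],[0,0,0.001,-0.015,-0.004,0.48,-1],[0,0,0.001,-0.015,-0.004,0.48,1],[0,0,0.001,-0.015,-0.004,0.48,1],[0,0,0.001,-0.015,-0.004,0.48,1],[0,0,0.001,-0.015,-0.004,0.48,1]], "force": 40}}

```text
clock: 5.08
eef_pos: [537.8, -214.6, 81.9]
tcp_rot: [3.141, 0.0, 1.735]
contact_force: [-3.4, 3.6, 11.1]
opening: 0.151
grasp_force: 44.8
```

>>> {"name": "carry_out", "arguments": {"series": [[0,0,0,0,0,0,1],[0,0,0,0,0,0,1],[0,0,0,0,0,0,1]]}}

```text
clock: 5.45
eef_pos: [537.8, -214.6, 82.0]
tcp_rot: [3.141, 0.0, 1.735]
contact_force: [-1.4, 1.5, 6.7]
opening: 0.153
grasp_force: 43.8
```

>>> {"name": "carry_out", "arguments": {"series": [[0,0,0,0,0,-0.1,1],[0,0,0,0,0,-0.3,1],[0,0,0,0,0,-0.5,1],[0,0,0,0,0,-0.64,1],[0,0,0,0,0,-0.64,1]]}}

```text
clock: 6.08
eef_pos: [539.1, -215.2, 244.3]
tcp_rot: [3.137, 0.003, 1.735]
contact_force: [-0.4, -0.3, 0.2]
opening: 0.153
grasp_force: 42.9
```

```bash
python3 - <<'E'
from h import *
rel([524,-10,240],1.64);rel([514,124.3,240],1.545)
im=r.grab_frame("scene")
cv2.imwrite("pics/s3.png",cv2.resize(im[150:330,220:400],None,fx=3.3,fy=3.3,interpolation=cv2.INTER_CUBIC)[...,::-1])
E
```

```text
turn [0.0015 0.0009 0.0301] shift [0.8195 0.0743 0.0153] rot [3.1369e+00 2.9000e-03 1.7346e+00] pos [ 539.1 -215.2  244.3]
turn [0.0016 0.0008 0.0603] shift [1.3561 0.1224 0.014 ] rot [3.1369e+00 2.9000e-03 1.7346e+00] pos [ 539.1 -215.2  244.3]
```

View pics/s3.png

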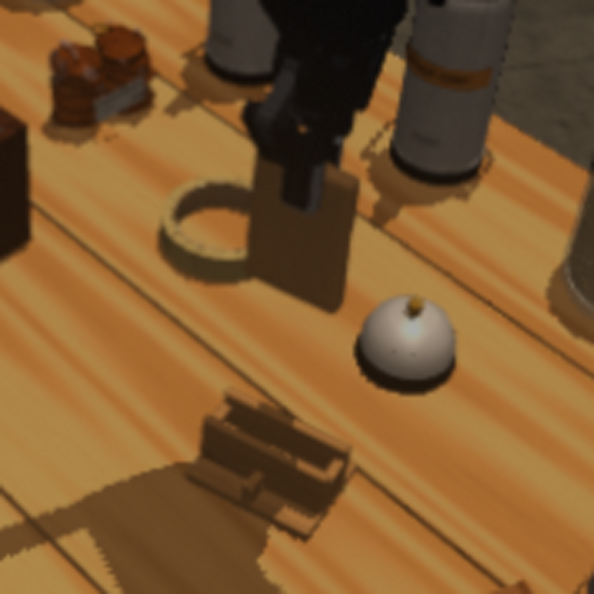

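The packet hangs upright in the fingers and is centred: top corners at (255,165) and (355,180), finger at (302,190). Next I'll carry it to the box.

>>> {"name": "carry_out", "arguments": {"series": [[0,0,0.03,0.2,0.02,0,1],[0,0,0.03,0.45,0.04,0,1],[0,0,0.03,0.7,0.064,0,1],[0,0,0.03,0.82,0.074,0,1],[0,0,0.03,0.82,0.074,0,1],[0,0,0.03,0.82,0.074,0,1]]}}

```text
clock: 6.88
eef_pos: [521.9, -9.7, 240.2]
tcp_rot: [-3.14, 0.0, 1.641]
contact_force: [0.3, 0.1, -1.1]
opening: 0.153
grasp_force: 42.9
```

```bash
python3 -c "
from h import *
rel([514,124.3,205],1.545)"
```

```text
turn [-0.0005  0.0001  0.0305] shift [0.5368 0.0063 0.1408] rot [-3.1399e+00  2.0000e-04  1.6407e+00] pos [521.9  -9.7 240.2]
```

>>> {"name": "carry_out", "arguments": {"series": [[0,0,0.0305,0.2,0.003,0,1],[0,0,0.0305,0.4,0.006,0,1],[0,0,0.0305,0.537,0.006,0.06,1],[0,0,0.0305,0.537,0.006,0.115,1],[0,0,0.0305,0.537,0.006,0.115,1],[0,0,0.0305,0.537,0.006,0.115,1]]}}

```text
clock: 7.62
eef_pos: [514.8, 123.5, 212.6]
tcp_rot: [-3.141, 0.0, 1.543]
contact_force: [-0.4, 0.2, -0.6]
opening: 0.153
grasp_force: 42.8
```

```bash
python3 - <<'E'
from h import *
rel([514,124.3,200],1.545)
a=r.grab_frame("scene")[120:250,130:260];b=r.grab_frame("top")[150:250,120:220]
a=cv2.resize(a,(400,400),interpolation=3);b=cv2.resize(b,(400,400),interpolation=3)
cv2.imwrite("pics/s4.png",np.hstack([a,b])[...,::-1])
E
```

```text
turn [-0.      0.0001 -0.0007] shift [ 0.0032 -0.0034  0.0505] rot [-3.1415e+00  3.0000e-04  1.5429e+00] pos [514.8 123.5 212.6]
```

View pics/s4.png

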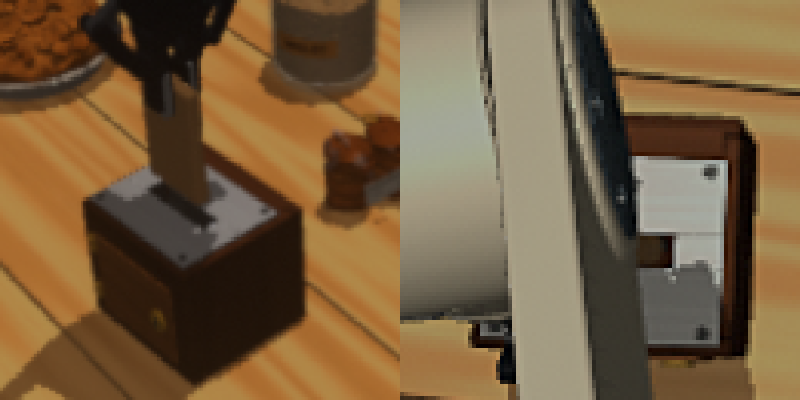

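Scene view: the packet's lower end hangs just over the slot, at (205,205) in the left panel, and lines up with it. I'll lower it gently.

>>> {"name": "carry_out", "arguments": {"series": [[0,0,0,0.003,-0.003,0.03,1],[0,0,0,0.003,-0.003,0.05,1],[0,0,0,0.003,-0.003,0.062,1],[0,0,0,0.003,-0.003,0.066,1],[0,0,0,0.003,-0.003,0.07,1],[0,0,0,0.003,-0.003,0.07,1]]}}

```text
clock: 8.48
eef_pos: [513.9, 125.6, 195.1]
tcp_rot: [3.141, -0.0, 1.545]
contact_force: [-0.2, -0.3, -0.1]
opening: 0.155
grasp_force: 42.8
```

>>> {"name": "carry_out", "arguments": {"series": [[0,0,0,0,0,0.004,1],[0,0,0,0,0,0.008,1],[0,0,0,0,0,0.012,1],[0,0,0,0,0,0.012,1]]}}

```text
clock: 8.98
eef_pos: [513.8, 125.6, 191.9]
tcp_rot: [3.141, 0.0, 1.545]
contact_force: [0.7, -1.1, -0.8]
opening: 0.153
grasp_force: 42.7
```

>>> {"name": "carry_out", "arguments": {"series": [[0,0,0,0,0,0.006,1],[0,0,0,0,0,0.012,1],[0,0,0,0,0,0.018,1],[0,0,0,0,0,0.024,1],[0,0,0,0,0,0.024,1]]}}

```text
clock: 9.6
eef_pos: [513.8, 125.6, 185.9]
tcp_rot: [3.142, 0.0, 1.545]
contact_force: [1.9, 0.5, -0.7]
opening: 0.154
grasp_force: 42.7
```

It's in the slot. I'll continue down to the brake.

>>> {"name": "carry_out", "arguments": {"series": [[0,0,0,0,0,0.01,1],[0,0,0,0,0,0.02,1],[0,0,0,0,0,0.03,1],[0,0,0,0,0,0.04,1],[0,0,0,0,0,0.05,1],[0,0,0,0,0,0.06,1],[0,0,0,0,0,0.06,1]]}}

```text
clock: 10.48
eef_pos: [513.8, 125.6, 170.8]
tcp_rot: [3.142, 0.0, 1.545]
contact_force: [2.3, 0.8, 0.1]
opening: 0.152
grasp_force: 42.9
```

>>> {"name": "carry_out", "arguments": {"series": [[0,0,0,0,0,0.008,1],[0,0,0,0,0,0.016,1],[0,0,0,0,0,0.024,1],[0,0,0,0,0,0.032,1],[0,0,0,0,0,0.04,1],[0,0,0,0,0,0.048,1],[0,0,0,0,0,0.048,1]]}}

```text
clock: 11.35
eef_pos: [513.8, 125.6, 158.7]
tcp_rot: [3.142, 0.0, 1.545]
contact_force: [3.1, -0.0, -0.5]
opening: 0.154
grasp_force: 42.8
```

>>> {"name": "carry_out", "arguments": {"series": [[0,0,0,0,0,0.008,1],[0,0,0,0,0,0.016,1],[0,0,0,0,0,0.024,1],[0,0,0,0,0,0.032,1],[0,0,0,0,0,0.04,1],[0,0,0,0,0,0.048,1],[0,0,0,0,0,0.056,1],[0,0,0,0,0,0.064,1]]}}

```text
clock: 12.35
eef_pos: [514.0, 125.6, 143.0]
tcp_rot: [3.141, -0.0, 1.545]
contact_force: [3.0, -0.3, 5.0]
opening: 0.155
grasp_force: 43.5
```

Brake friction now shows at 5 N.

>>> {"name": "carry_out", "arguments": {"series": [[0,0,0,0,0,0.008,1],[0,0,0,0,0,0.016,1],[0,0,0,0,0,0.024,1],[0,0,0,0,0,0.032,1],[0,0,0,0,0,0.04,1],[0,0,0,0,0,0.046,1],[0,0,0,0,0,0.046,1]]}}

```text
clock: 13.22
eef_pos: [513.9, 125.6, 131.3]
tcp_rot: [3.141, 0.0, 1.545]
contact_force: [6.1, -0.2, 1.5]
opening: 0.152
grasp_force: 43.2
```

>>> {"name": "carry_out", "arguments": {"series": [[0,0,0,0,0,0,0],[0,0,0,0,0,0,0],[0,0,0,0,0,0,0],[0,0,0,0,0,-0.08,0],[0,0,0,0,0,-0.2,0],[0,0,0,0,0,-0.2,0],[0,0,0,0,0,-0.2,1],[0,0,0,0,0,-0.2,1]]}}

```text
clock: 14.22
eef_pos: [513.0, 125.4, 180.5]
tcp_rot: [-3.14, 0.0, 1.545]
contact_force: [-0.4, 0.0, 0.1]
opening: 0.081
grasp_force: 0.0
```

>>> {"name": "carry_out", "arguments": {"series": [[0,0,0,0,0,0,1],[0,0,0,0,0,0,1],[0,0,0,0,0,0,1]]}}

```text
clock: 14.6
eef_pos: [513.7, 125.6, 181.4]
tcp_rot: [-3.141, 0.0, 1.545]
contact_force: [-0.2, -0.4, 0.3]
opening: 0.003
grasp_force: 0.0
```

```bash
python3 - <<'E'
from h import *
a=r.grab_frame("scene")[120:250,130:260]
cv2.imwrite("pics/s5.png",cv2.resize(a,(500,500),interpolation=3)[...,::-1])
E
```

```text
(no output)
```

View pics/s5.png

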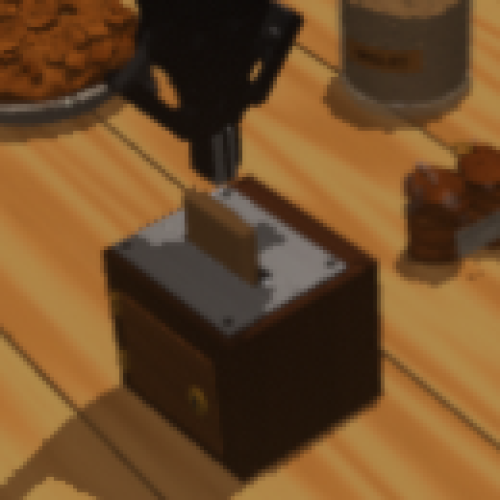

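The packet stands upright in the slot, about 35 mm proud, with its top at about (215,205) in the crop. The shut fingers are above it, so I'll press down.

>>> {"name": "carry_out", "arguments": {"series": [[0,0,0,0,0,0.05,1],[0,0,0,0,0,0.08,1],[0,0,0,0,0,0.09,1],[0,0,0,0,0,0.1,1],[0,0,0,0,0,0.11,1],[0,0,0,0,0,0.12,1],[0,0,0,0,0,0.13,1],[0,0,0,0,0,0.14,1]]}}

```text
clock: 15.65
eef_pos: [513.8, 125.6, 146.4]
tcp_rot: [3.142, -0.0, 1.545]
contact_force: [-1.9, 0.1, 3.3]
opening: -0.0
grasp_force: 1.6
```

>>> {"name": "carry_out", "arguments": {"series": [[0,0,0,0,0,0.01,1],[0,0,0,0,0,0.02,1],[0,0,0,0,0,0.03,1],[0,0,0,0,0,0.04,1],[0,0,0,0,0,0.05,1],[0,0,0,0,0,0.06,1],[0,0,0,0,0,0.07,1],[0,0,0,0,0,0.07,1]]}}

```text
clock: 16.65
eef_pos: [513.7, 125.5, 128.7]
tcp_rot: [-3.141, 0.0, 1.545]
contact_force: [-0.2, -0.4, 1.1]
opening: 0.001
grasp_force: 0.0
```

>>> {"name": "carry_out", "arguments": {"series": [[0,0,0,0,0,0.006,1],[0,0,0,0,0,0.012,1],[0,0,0,0,0,0.018,1],[0,0,0,0,0,0.022,1],[0,0,0,0,0,0.022,1]]}}

```text
clock: 17.27
eef_pos: [513.8, 125.6, 123.4]
tcp_rot: [3.141, -0.0, 1.545]
contact_force: [-0.8, -0.8, 0.6]
opening: 0.003
grasp_force: 0.5
```

>>> {"name": "carry_out", "arguments": {"series": [[0,0,0,0,0,0.003,1],[0,0,0,0,0,0.005,1],[0,0,0,0,0,0.007,1]]}}

```text
clock: 17.65
eef_pos: [513.8, 125.6, 121.8]
tcp_rot: [3.141, -0.0, 1.545]
contact_force: [-0.6, 0.6, 3.2]
opening: 0.004
grasp_force: 1.6
```

>>> {"name": "carry_out", "arguments": {"series": [[0,0,0,0,0,-0.1,1],[0,0,0,0,0,-0.3,1],[0,0,0,0,0,-0.5,1],[0,0,0,0,0,-0.5,1],[0,0,0,0,0,-0.5,1]]}}

```text
clock: 18.27
eef_pos: [513.4, 125.5, 246.2]
tcp_rot: [-3.141, 0.0, 1.545]
contact_force: [-0.8, 0.5, 0.4]
opening: -0.0
grasp_force: 0.0
```

```bash
python3 - <<'E'
from h import *
a=r.grab_frame("scene")[160:250,140:240]
cv2.imwrite("pics/s6.png",cv2.resize(a,(660,594),interpolation=3)[...,::-1])
E
```

```text
(no output)
```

View pics/s6.png

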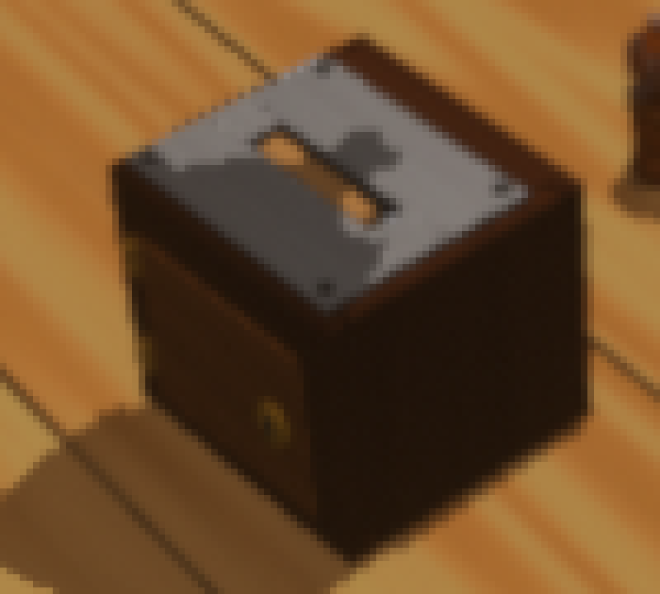

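The packet's top end fills the slot level with the plate, from (265,140) to (385,215), with no visible step. The fingers are clear, so I'll hand in.

```bash
python3 -c "
from rig import r
print(r.sign_off())"
```

```text
the job is handed in; nothing more can be done
None
```

I posted the packet through the slot and pressed it flush with the plate, then let go and handed the job in at about 18 s; forces read after each move stayed under 12 N, and sign-off returned no verdict.

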